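Free a sticking chest lid and hold it open

ROBOT

A 6-joint arm with a two-finger parallel gripper is mounted at the origin on a cart in front of the work surface, level with it; the furniture and walls round the work are solid. World frame = base frame: x ahead of the robot, y to its left, z up, the work surface at z = 0. Lengths are in m, angles in rad, forces in N, time in s.
With the tool pointing down it reaches from about 0.325 to 1 m from the base axis. Payload 5.1 kg.
Tool frame: the origin (TCP) lies between the finger pads, 19 mm behind the fingertips; this is the grasp point; z points along the fingers, y is the line along which they close (so a half turn about z gives the same grasp; the last joint's range is limited). The gripper opens to 85 mm and grips with 20 to 120 N. Pads are 22 mm wide; open, the fingers measure 114 mm over their backs; the gripper's body (76 mm by 85 mm) begins 54 mm behind the grasp point. The pads swing forward as they close: fully open they stand 13 mm farther back than shut.
Start: joints at [-0.083, 0.124, 1.65, -0, 1.367, -0.083], TCP at [0.65, -0, 0.25] pointing down, gripper open.
Joint ranges: [-2.61, 2.61], [-1.02, 2.33], [0.03, 2.71], [-1.35, 4.49], [0.32, 2.68], [-2.91, 2.91]. Speed limits (rad/s): [2.57, 2.57, 3.14, 3.14, 3.14, 3.14].

INTERFACE

Orientations are given as a unit quaternion [x, y, z, w].
In Python, from workcell import ctrl gives the robot as it stands.
- The arm moves only by the tool arm_command, never from a script. Its argument "plan" is a list of rows, each a list of 5 numbers: the shift along the world's x, y, z in units of 25 mm (1.0 is 25 mm), then the turn about the world's z in rad, then the closure, from -1 (fully open) to 1 (shut). In form: [[tx, ty, tz, twist, jaw], ...]. A call has 1 to 20 rows; each row shifts and turns the commanded pose from where the row before left it; what a row does not reach is not made up. A row lasts 1/12 s, in which the tool goes at most 41.7 mm and 7.16 degrees, less where a joint would pass 70% of its speed; a pose out of reach is approached as far as the arm can. A call is refused whole if a number of a shift passes 1 or a number of a turn 0.125, either way. A call with a gripper value outside its range is refused whole. The fingers move at their own pace and stop on an object; "squeeze" is the grip in N (left out, the last holds). Time passes only in rows, so rows that do not move let the fingers close. It gives the time, the measured TCP pose, the force, the opening and the grip force at its end, in the units of the state.
- ctrl.state(): the state, without advancing time (a new reading comes with each control period).
- ctrl.get_image(name): name is "scene" or "side" or "wrist"; returns the picture (480x640x3 uint8, blue, green, red); there is no depth.
- ctrl.camera_model(name): a dict with "fx", "fy", "cx", "cy" (pixels), "dist" ([k1, k2, p1, p2, k3] as OpenCV has them; the pictures are not rectified), "R" (3x3) and "t" (3): a world point X has camera coordinates R X + t. Camera axes: x right, y down, z forward; pixel columns grow to the right and rows downward; lengths in m; the calibration is good to about 2 mm. A picture is of the moment at which its call begins: read the wrist's pose just before it. camera_model takes no time and is no camera call; for the wrist camera it gives the pose at the moment of the call.
- ctrl.close_job(): hands the job in; it is judged then, once.
Trained networks look in the newest picture that a camera, given by its name, has taken for a name from the list of things; names that differ only in an ending like _2 or _b are one class to them, and where a whole thing is asked for, a point or a joint stands for the part that bears it (a point fixed in the world has none). Each returns a list of dicts, best first, with "conf" (0 to 1); they miss things now and then, are a little off and sometimes report something else, mostly with a low value. They report only what shows in the picture. A call takes as long as a camera call.
- ctrl.find_in(camera, name): "box" ([left, top, right, bottom] in pixels, round what is visible of it).
- ctrl.spot_point(camera, name): "centre" ([column, row] in pixels: a listed point, or the origin of a listed thing).
The state is a dict: "clock": time; "joint_pos": joint angles; "qd": joint speeds; "tau": joint torques, N m; "tool_pos": TCP position; "tool_rot": TCP orientation; "force": force on the tool from outside, world axes, zero at the start; "wrist_torque": the same for the moment, N m; "gripper_width": opening from 0.0 (shut) to 1.0 (fully open); "finger_force": force on a finger pad.
Only numpy, scipy, OpenCV 4.12 (cv2) and the standard library are available. Lean on these libraries where they do the work, as an engineer would, in place of code of your own. Each camera call takes 0.05 s, during which the arm holds its last target. There are 200 camera calls.

TASK

Hold the lid of the low wooden tool chest open for me. Its hidden catch may or may not be holding, so before you turn the knob at all, take the lid by its tab and give it a firm tug; if it is caught, turn the knob clockwise almost as far as it goes to free it, then raise the lid to about 50 degrees. It falls shut when let go, so finish while still holding it up steadily by its tab, and do not disturb the steel block, doming block or sanding block around it.

Things in the scene. Friction and masses are not known exactly. Their poses are not given: they have to be found in the camera images.
- chest: low wooden tool chest fixed to the bench, 70 mm tall. Origin on the bench; it reaches 110 mm in front (-x) of it, 85 mm behind, 120 mm to each side. Its flat top, 70 mm up, is a fixed deck in front (x -110 to -52 mm) that carries the knob, and the lid behind it. Yaw within 0.3 rad.
- lid (a joint): opening angle of the lid (0 shut, 1.25 stop), 131x236x8 mm, 0.4 kg, hinged at its back edge so the front edge rises. Starts shut. Nothing props it: from any angle it falls shut. If the hidden catch holds, it has about 0.045 rad of play (5 mm at the tab), then stops dead; if free, it goes on opening at some 2 N. A tug of 10 to 20 N does no harm.
- lid_hinge (a point): middle of the hinge axis, 80 mm behind the chest's origin and 66 mm above the bench; y along the axis; fixed to the chest
- lid_tab (a point): grip point on the lid's tab, an upright steel fin near the lid's front edge, 10 mm thick (chest's y), 24 mm long (x), standing 42 mm above the lid. The point is 27 mm above the lid's top; lid shut, it is 34 mm in front of and 55 mm left (+y) of the chest's origin, 97 mm up: 114 mm in front of and 31 mm above the hinge axis. Turns with the lid.
- knob_grip (a point): grip point of the steel turn knob on the front deck: an upright bar 10 mm thick, 40 mm long, its top 41 mm above the deck. The point is on the vertical turning axis, 78 mm in front of and 65 mm right (-y) of the chest's origin, 30 mm above the deck (100 mm above the bench). Its x axis runs along the bar.
- knob (a joint): turn of the knob, rad, growing clockwise seen from above; 0 with the bar along the chest's x axis, hard stop at 1.5. Starts between 0 and 0.2 whether the catch holds or not. Once past about 1.2 it has pushed the hidden catch clear, and the catch stays clear. Turns with about 0.06 N m.
- doming_block: hardwood doming block with round dishes, 55 x 55 x 40 mm, standing on the bench; bystander
- steel_block: flat square steel bench block, 75 x 75 x 20 mm; bystander
- sanding_block: brown sanding block, 53 x 95 x 29 mm; bystander

How it is judged:
On the way, in this order (a step that is already met when the one before it is completed fails the run):
1. the lid is tugged up (at least into its play) while the knob is still unturned (value of joint lid above 0.015 rad and value of joint knob below 0.35 rad), for 0.1 s.
2. the lid comes up past the catch (value of joint lid above 0.4 rad), for 0.1 s.
At the end, for the whole second after the job is handed in: The lid stands still between 0.7 and 1.05 rad (40 to 60 degrees) open, the fingers bearing on it at its tab (TCP within 45 mm of the tab's grip point), nothing else propping it (value of joint lid between 0.7 and 1.05 rad and velocity of joint lid between -0.1 and 0.1 rad/s and contact force between the fingers and lid above 0.4 N and distance between the grasp point and lid_tab below 0.045 m and contact force between each of doming_block, steel_block, sanding_block and lid below 0.2 N); the arm keeps its last pose, push and grip.
It fails at once if a bystander is moved by more than 25 mm (distance of any of doming_block, steel_block, sanding_block from where it was at the start of the episode above 0.025 m).
It also fails if it takes over 56 s, if anything falls off the work surface, if the arm or the gripper's body presses on something with over 40 N, if the wrist force passes 120 N, or if a joint passes its speed limit or range.

## Working session

There is one attempt and no reset: what is moved stays moved. The work goes in short steps, Python scripts to look and compute and a tool call to move; the robot and the scene stay as the last step left them, time stands still between calls to the robot, and variables do not carry over. Pictures are saved under pics/ and viewed, at most 10 in all, crops included, and the job is handed in when it is done.

Besides the shell and the picture viewer there is one more tool, called after "Request:" in YAML: its name, and indented under it one key for each argument. arm_command: Moves the arm, as the interface text tells. Its arguments: {"type":"object","properties":{"plan":{"type":"array"},"squeeze":{"type":"number"}},"required":["plan"]}

```bash
mkdir -p pics
cat > h.py <<'E'
import numpy as np, cv2
from workcell import ctrl
def ray(m,p):
    K=np.array([[m['fx'],0,m['cx']],[0,m['fy'],m['cy']],[0,0,1.]])
    u=cv2.undistortPoints(np.array([[p]],float),K,np.array(m['dist'],float))[0,0]
    R=np.array(m['R']);t=np.array(m['t'])
    d=R.T@np.array([u[0],u[1],1]);return -R.T@t,d
def atz(m,p,z):
    o,d=ray(m,p);return o+d*(z-o[2])/d[2]
def proj(m,X):
    K=np.array([[m['fx'],0,m['cx']],[0,m['fy'],m['cy']],[0,0,1.]])
    return cv2.projectPoints(np.array(X,float).reshape(-1,3),cv2.Rodrigues(np.array(m['R'],float))[0],np.array(m['t'],float),K,np.array(m['dist'],float))[0].reshape(-1,2)
E
python3 - <<'E'
from h import *
ims=[]
for c in ['scene','side','wrist']:
    m=ctrl.camera_model(c);im=ctrl.get_image(c);cv2.imwrite(f'pics/{c}0.png',im)
    print(c,'cam at',np.round(-np.array(m['R']).T@m['t'],3))
    for n,z in [('lid_tab',.097),('knob_grip',.1),('chest',0),('lid_hinge',.066),('doming_block',.02),('steel_block',.01),('sanding_block',.015)]:
        for r in ctrl.spot_point(c,n)[:2]:
            print(n,round(r['conf'],2),np.round(r['centre'],1),np.round(atz(m,r['centre'],z),3))
print(ctrl.state())
E
```

```text
scene cam at [ 0.14  -0.975  0.741]
lid_tab 0.91 [339.3 262.9] [ 0.578 -0.215  0.097]
knob_grip 0.56 [343.4 297.9] [ 0.521 -0.334  0.1  ]
chest 0.56 [362.4 306.5] [ 0.606 -0.284  0.   ]
lid_hinge 0.61 [393.5 275. ] [ 0.691 -0.283  0.066]
doming_block 0.8 [249.9 251.9] [0.434 0.036 0.02 ]
steel_block 0.79 [249.8 217.7] [0.502 0.231 0.01 ]
sanding_block 0.62 [249.6 253.4] [0.433 0.036 0.015]
sanding_block 0.59 [395.  381.4] [ 0.538 -0.518  0.015]
side cam at [-0.139 -1.368  0.702]
lid_tab 0.97 [335.8 242. ] [ 0.59  -0.216  0.097]
knob_grip 0.83 [341.2 266.9] [ 0.526 -0.343  0.1  ]
chest 0.61 [354.8 286.6] [ 0.608 -0.279  0.   ]
chest 0.43 [237.5 248.8] [0.447 0.058 0.   ]
lid_hinge 0.72 [385.5 258.2] [ 0.682 -0.296  0.066]
doming_block 0.93 [238.4 247.4] [0.436 0.024 0.02 ]
steel_block 0.58 [231.  223.7] [0.492 0.211 0.01 ]
sanding_block 0.67 [392.5 341.7] [ 0.529 -0.534  0.015]
wrist cam at [0.649 0.072 0.374]
chest 0.55 [279.2 437.1] [ 0.606 -0.281  0.   ]
doming_block 0.81 [ 95.  138.8] [0.456 0.059 0.02 ]
{'clock': 1.2, 'joint_pos': array([-8.25744476e-02,  1.23847496e-01,  1.65025712e+00,  1.82998465e-05,
        1.36750359e+00, -8.25507103e-02]), 'qd': array([ 0.0011618 , -0.00033876, -0.00030955, -0.00178537, -0.00090336,
       -0.00238032]), 'tau': array([ 1.40827640e-03, -4.23594189e+01, -3.65755033e+01,  3.07318646e-05,
        6.85782816e-04, -4.52098007e-06]), 'tool_pos': array([ 6.50007146e-01, -8.43156315e-06,  2.50016824e-01]), 'tool_rot': array([ 7.07116480e-01,  7.07097082e-01,  1.80935511e-06, -1.17282090e-05]), 'force': array([-0.35209084, -0.28644533, -0.90552851]), 'wrist_torque': array([ 0.01786129, -0.00123073,  0.02514246]), 'finger_force': 0.0, 'gripper_width': 1.002816567737651}
```

View pics/scene0.png

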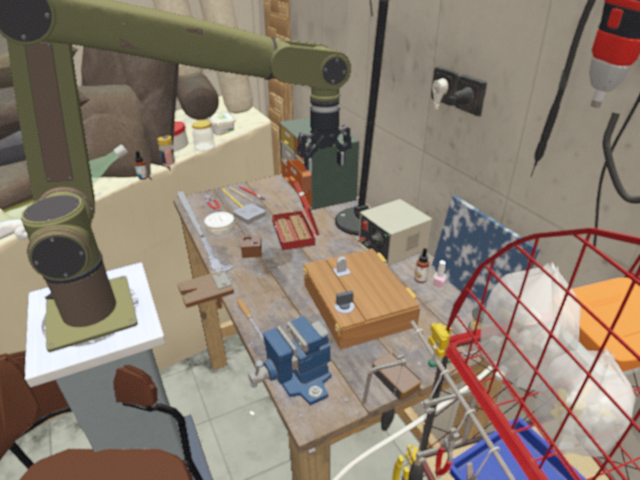

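Run:
```python
from h import *
from scipy.optimize import least_squares
P={'lid_tab':(-.034,.055,.097),'knob_grip':(-.078,-.065,.1),'chest':(0,0,0),'lid_hinge':(.08,0,.066)}
obs=[]
M={c:ctrl.camera_model(c) for c in ['scene','side']}
D={'scene':{'lid_tab':(339.3,262.9),'knob_grip':(343.4,297.9),'lid_hinge':(393.5,275.),'chest':(362.4,306.5)},'side':{'lid_tab':(335.8,242),'knob_grip':(341.2,266.9),'lid_hinge':(385.5,258.2),'chest':(354.8,286.6)}}
def W(q,p):
    c,s=np.cos(q[2]),np.sin(q[2]);return [q[0]+c*p[0]-s*p[1],q[1]+s*p[0]+c*p[1],p[2]]
def f(q):return np.concatenate([proj(M[c],W(q,P[n]))[0]-D[c][n] for c in D for n in D[c]])
r=least_squares(f,[.606,-.28,-.1],loss='soft_l1');q=r.x
print(q,np.round(f(q).reshape(-1,2),1).tolist())
for n in P:print(n,np.round(W(q,P[n]),3))
im=cv2.imread('pics/scene0.png')
pts=[(-.11,-.12,.07),(-.11,.12,.07),(.085,.12,.07),(.085,-.12,.07)]
u=proj(M['scene'],[W(q,p) for p in pts]).astype(int)
cv2.polylines(im,[u],True,(0,0,255),1)
for p in P.values():cv2.circle(im,tuple(proj(M['scene'],W(q,p))[0].astype(int)),2,(0,255,0),-1)
a=im[180:430,200:500];cv2.imwrite('pics/s1.png',cv2.resize(a,(720,600)))
```

```text
[ 0.6082703  -0.27923892 -0.10552541] [[2.1, 0.9], [1.3, 0.0], [-0.1, 1.4], [-0.2, -1.3], [-2.3, 1.5], [-2.3, -1.0], [0.1, -1.8], [0.3, 0.1]]
lid_tab [ 0.58  -0.221  0.097]
knob_grip [ 0.524 -0.336  0.1  ]
chest [ 0.608 -0.279  0.   ]
lid_hinge [ 0.688 -0.288  0.066]
```

View pics/s1.png

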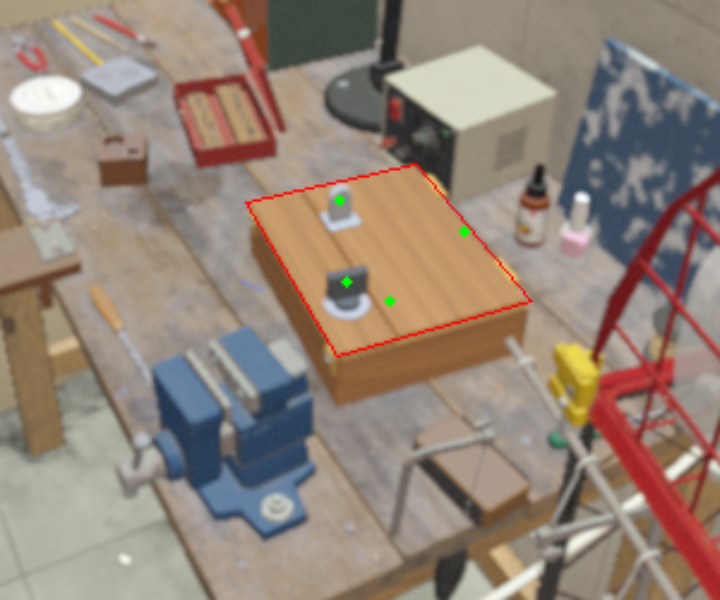

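Request:
arm_command:
  plan:
    - [-0.23, -0.74, -0.23, 0.122, -1]
    - [-0.23, -0.74, -0.23, 0.122, -1]
    - [-0.23, -0.74, -0.23, 0.122, -1]
    - [-0.23, -0.74, -0.23, 0.122, -1]
    - [-0.23, -0.74, -0.23, 0.122, -1]
    - [-0.23, -0.74, -0.23, 0.122, -1]
    - [-0.23, -0.74, -0.23, 0.122, -1]
    - [-0.23, -0.74, -0.23, 0.122, -1]
    - [-0.23, -0.74, -0.23, 0.122, -1]
    - [-0.23, -0.74, -0.23, 0.122, -1]
    - [-0.23, -0.74, -0.23, 0.122, -1]
    - [-0.23, -0.74, -0.23, 0.122, -1]
    - [0, 0, 0, 0, -1]
    - [0, 0, 0, 0, -1]
    - [0, 0, 0, 0, -1]

```text
clock: 2.45
tool_pos: [0.5812, -0.2217, 0.1813]
tool_rot: [0.054, 0.999, 0.0, 0.0]
force: [-0.1, -0.5, 0.4]
gripper_width: 0.997
finger_force: 0.0
```

Run:
```python
from h import *
from scipy.spatial.transform import Rotation as Ro
s=ctrl.state();R=Ro.from_quat(s['tool_rot']).as_matrix();print(s['clock'],s['tool_pos'],s['force'],'ydir',np.arctan2(R[1,1],R[0,1])-np.pi/2, s['joint_pos'])
m=ctrl.camera_model('wrist');im=ctrl.get_image('wrist');cv2.imwrite('pics/w1.png',im)
for n,z in [('lid_tab',.097),('knob_grip',.1)]:
    for r in ctrl.spot_point('wrist',n)[:2]: print(n,round(r['conf'],2),np.round(r['centre'],1),np.round(atz(m,r['centre'],z),4))
```

```text
2.45 [ 0.58124053 -0.22170614  0.18129412] [-0.12499659 -0.53818984  0.44814779] ydir -0.10867405558707466 [-4.50845007e-01  1.14397088e-01  1.77893397e+00  4.46237002e-04
  1.24795259e+00 -1.91310872e+00]
lid_tab 0.79 [324.  258.1] [ 0.581  -0.2183  0.097 ]
```

View pics/w1.png

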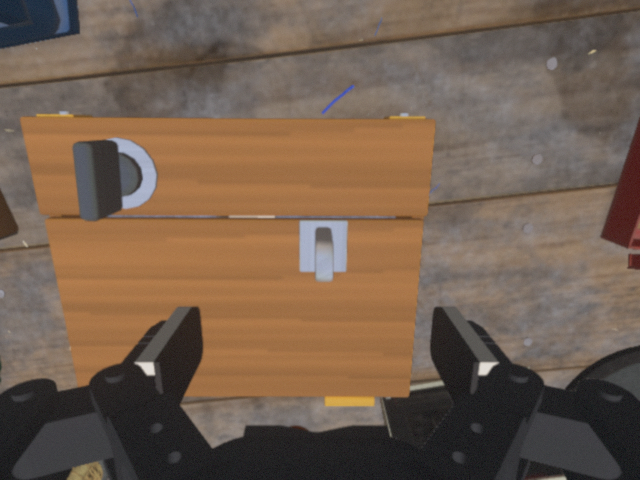

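Request:
arm_command:
  plan:
    - [0, 0.12, -0.55, 0, -1]
    - [0, 0, -0.55, 0, -1]
    - [0, 0, -0.55, 0, -1]
    - [0, 0, -0.55, 0, -1]
    - [0, 0, -0.55, 0, -1]
    - [0, 0, -0.55, 0, -1]
    - [0, 0, 0, 0, -1]
    - [0, 0, 0, 0, 1]
    - [0, 0, 0, 0, 1]
    - [0, 0, 0, 0, 1]
    - [0, 0, 0, 0, 1]
    - [0, 0, 0, 0, 1]
    - [0, 0, 0, 0, 1]
    - [0, 0, 0, 0, 1]
    - [0, 0, 0, 0, 1]
    - [0, 0, 0, 0, 1]
  squeeze: 60

```text
clock: 3.93
tool_pos: [0.5815, -0.2176, 0.0994]
tool_rot: [0.054, 0.999, 0.001, 0.0]
force: [-1.4, 5.9, 3.8]
gripper_width: 0.105
finger_force: 59.0
```

Request:
arm_command:
  plan:
    - [0, 0, 0.08, 0, 1]
    - [0, 0, 0.08, 0, 1]
    - [0, 0, 0.08, 0, 1]
    - [0, 0, 0, 0, 1]
    - [0, 0, 0, 0, 1]

```text
clock: 4.35
tool_pos: [0.5824, -0.2178, 0.1032]
tool_rot: [0.054, 0.999, 0.001, 0.002]
force: [10.7, 2.5, -9.9]
gripper_width: 0.104
finger_force: 58.6
```

Request:
arm_command:
  plan:
    - [0, 0, 0.05, 0, 1]
    - [0, 0, 0.03, 0, 1]
    - [0, 0, 0, 0, 1]
    - [0, 0, 0, 0, 1]

```text
clock: 4.68
tool_pos: [0.5828, -0.2178, 0.1047]
tool_rot: [0.054, 0.999, 0.001, 0.002]
force: [14.0, 1.9, -13.3]
gripper_width: 0.107
finger_force: 58.6
```

Request:
arm_command:
  plan:
    - [0.06, 0, 0.05, 0, 1]
    - [0.04, 0, 0.03, 0, 1]
    - [0, 0, 0, 0, 1]
    - [0, 0, 0, 0, 1]

```text
clock: 5.02
tool_pos: [0.5829, -0.2178, 0.1049]
tool_rot: [0.054, 0.999, 0.001, -0.001]
force: [7.8, 0.3, -14.4]
gripper_width: 0.103
finger_force: 58.7
```

Request:
arm_command:
  plan:
    - [-0.05, 0, -0.2, 0, 1]
    - [-0.05, 0, -0.2, 0, 1]
    - [0, 0, 0, 0, -1]
    - [0, 0, 0, 0, -1]
    - [0, 0, 0, 0, -1]
    - [0, 0, 0, 0, -1]
    - [0, 0, 0.6, 0, -1]
    - [0, 0, 0.8, 0, -1]
    - [0, 0, 0.8, 0, -1]
    - [-0.4, -0.8, 0.8, 0, -1]
    - [-0.4, -0.8, 0.2, 0, -1]
    - [-0.4, -0.8, 0, 0, -1]
    - [-0.4, -0.8, 0, 0, -1]
    - [-0.4, -0.8, 0, 0, -1]
    - [-0.34, -0.6, 0, 0, -1]
    - [0, 0, 0, 0, -1]
    - [0, 0, 0, 0, -1]

```text
clock: 6.43
tool_pos: [0.522, -0.3347, 0.1785]
tool_rot: [0.054, 0.999, 0.0, 0.0]
force: [0.2, -0.1, 0.2]
gripper_width: 1.002
finger_force: 0.0
```

Run:
```python
from h import *
s=ctrl.state();print(s['clock'],s['tool_pos'],s['force'],s['gripper_width'])
m=ctrl.camera_model('wrist');im=ctrl.get_image('wrist');cv2.imwrite('pics/w2.png',im)
for n,z in [('lid_tab',.097),('knob_grip',.1)]:
    for r in ctrl.spot_point('wrist',n)[:2]: print(n,round(r['conf'],2),np.round(r['centre'],1),np.round(atz(m,r['centre'],z),4))
```

```text
6.4333 [ 0.52204836 -0.33472436  0.1784818 ] [ 0.17842142 -0.06120032  0.15143491] 1.0015008519979567
lid_tab 0.88 [524.5 334.1] [ 0.581  -0.2186  0.097 ]
knob_grip 0.58 [323.5 264.9] [ 0.5237 -0.3319  0.1   ]
```

View pics/w2.png

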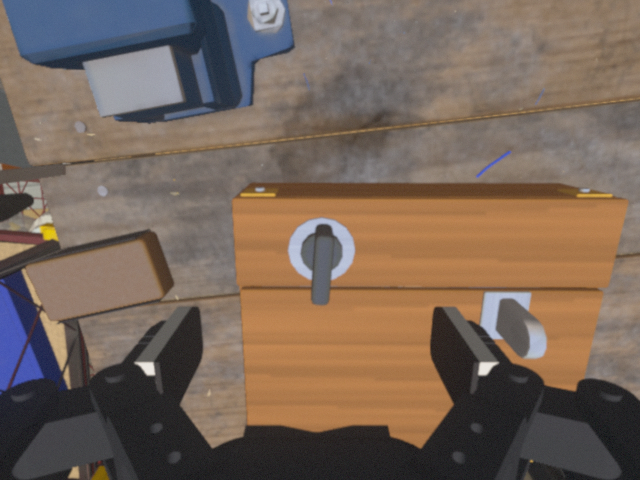

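Request:
arm_command:
  plan:
    - [0.07, 0.1, -0.5, 0, -1]
    - [0, 0, -0.52, 0, -1]
    - [0, 0, -0.52, 0, -1]
    - [0, 0, -0.52, 0, -1]
    - [0, 0, -0.52, 0, -1]
    - [0, 0, -0.52, 0, -1]
    - [0, 0, 0, 0, -1]
    - [0, 0, 0, 0, 1]
    - [0, 0, 0, 0, 1]
    - [0, 0, 0, 0, 1]
    - [0, 0, 0, 0, 1]
    - [0, 0, 0, 0, 1]
    - [0, 0, 0, 0, 1]
    - [0, 0, 0, 0, 1]
    - [0, 0, 0, 0, 1]
  squeeze: 40

```text
clock: 7.83
tool_pos: [0.5245, -0.3319, 0.1018]
tool_rot: [0.053, 0.999, -0.0, 0.0]
force: [0.3, 0.0, 2.5]
gripper_width: 0.109
finger_force: 43.1
```

Request:
arm_command:
  plan:
    - [0, 0, 0, -0.1, 1]
    - [0, 0, 0, -0.1, 1]
    - [0, 0, 0, -0.1, 1]
    - [0, 0, 0, -0.1, 1]
    - [0, 0, 0, -0.1, 1]
    - [0, 0, 0, -0.1, 1]
    - [0, 0, 0, -0.1, 1]
    - [0, 0, 0, -0.1, 1]
    - [0, 0, 0, -0.1, 1]
    - [0, 0, 0, -0.1, 1]
    - [0, 0, 0, -0.1, 1]
    - [0, 0, 0, -0.1, 1]
    - [0, 0, 0, -0.1, 1]
    - [0, 0, 0, -0.08, 1]
    - [0, 0, 0, 0, 1]
    - [0, 0, 0, 0, 1]

```text
clock: 9.17
tool_pos: [0.5246, -0.3319, 0.1018]
tool_rot: [0.676, 0.737, -0.0, 0.001]
force: [-0.6, -0.4, 4.2]
gripper_width: 0.108
finger_force: 43.4
```

Run:
```python
from h import *
from scipy.spatial.transform import Rotation as Ro
s=ctrl.state();R=Ro.from_quat(s['tool_rot']).as_matrix();print('turn',np.arctan2(R[1,1],R[0,1])-np.pi/2+.1055,s['force'],s['wrist_torque'],s['gripper_width'],s['joint_pos'])
```

```text
turn -1.3793782800184178 [-0.59550562 -0.42523906  4.15822048] [-0.05111631  0.12551381 -0.0453847 ] 0.10832952000137351 [-6.50485121e-01  1.92838341e-01  1.83509785e+00 -1.29138308e-04
  1.11251314e+00 -7.36345774e-01]
```

Request:
arm_command:
  plan:
    - [0, 0, 0, 0, -1]
    - [0, 0, 0, 0, -1]
    - [0, 0, 0, 0, -1]
    - [0, 0, 0, 0, -1]
    - [0, 0, 0, 0, -1]
    - [0, 0, 0.7, 0, -1]
    - [0, 0, 0.8, 0, -1]
    - [0, 0, 0.8, 0, -1]
    - [0.19, 0.38, 0.8, 0.115, -1]
    - [0.19, 0.38, 0, 0.115, -1]
    - [0.19, 0.38, 0, 0.115, -1]
    - [0.19, 0.38, 0, 0.115, -1]
    - [0.19, 0.38, 0, 0.115, -1]
    - [0.19, 0.38, 0, 0.115, -1]
    - [0.19, 0.38, 0, 0.115, -1]
    - [0.19, 0.38, 0, 0.115, -1]
    - [0.19, 0.38, 0, 0.115, -1]
    - [0.19, 0.38, 0, 0.115, -1]
    - [0.19, 0.38, 0, 0.115, -1]
    - [0.19, 0.38, 0, 0.115, -1]

```text
clock: 10.83
tool_pos: [0.5814, -0.217, 0.1783]
tool_rot: [0.05, 0.999, 0.0, -0.0]
force: [-0.2, -0.1, 0.4]
gripper_width: 1.0
finger_force: 0.0
```

Request:
arm_command:
  plan:
    - [0, 0, 0, 0, -1]
    - [0, 0, 0, 0, -1]

```text
clock: 11.0
tool_pos: [0.5812, -0.2173, 0.1784]
tool_rot: [0.054, 0.999, -0.0, -0.0]
force: [0.1, -0.4, 0.1]
gripper_width: 1.003
finger_force: 0.0
```

Run:
```python
from h import *
from scipy.spatial.transform import Rotation as Ro
s=ctrl.state();R=Ro.from_quat(s['tool_rot']).as_matrix();print(s['tool_pos'],'yaw',np.arctan2(R[1,1],R[0,1])-np.pi/2)
m=ctrl.camera_model('wrist');im=ctrl.get_image('wrist');cv2.imwrite('pics/w3.png',im)
for n,z in [('lid_tab',.097),('knob_grip',.1)]:
    for r in ctrl.spot_point('wrist',n)[:2]: print(n,round(r['conf'],2),np.round(r['centre'],1),np.round(atz(m,r['centre'],z),4))
```

```text
[ 0.5812454  -0.21727405  0.178387  ] yaw -0.10853381861840772
lid_tab 0.9 [316.8 262.6] [ 0.5821 -0.2181  0.097 ]
knob_grip 0.72 [ 83.9 181.8] [ 0.5238 -0.3325  0.1   ]
knob_grip 0.16 [311.1 258.7] [ 0.5784 -0.2209  0.1   ]
```

View pics/w3.png

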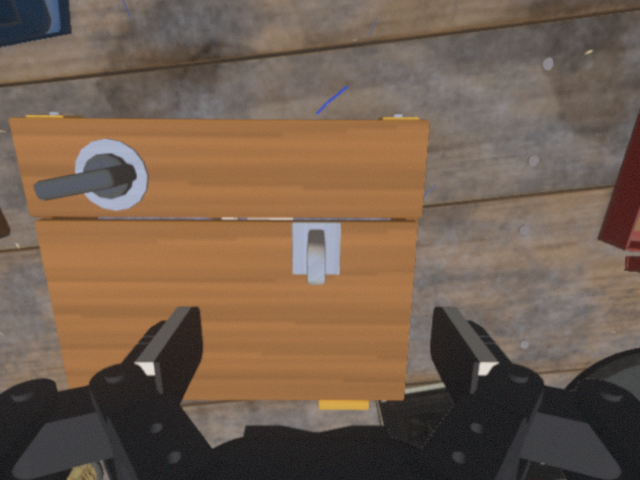

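Request:
arm_command:
  plan:
    - [0, 0, -0.52, 0, -1]
    - [0, 0, -0.52, 0, -1]
    - [0, 0, -0.52, 0, -1]
    - [0, 0, -0.52, 0, -1]
    - [0, 0, -0.52, 0, -1]
    - [0, 0, -0.52, 0, -1]
    - [0, 0, 0, 0, -1]
    - [0, 0, 0, 0, 1]
    - [0, 0, 0, 0, 1]
    - [0, 0, 0, 0, 1]
    - [0, 0, 0, 0, 1]
    - [0, 0, 0, 0, 1]
    - [0, 0, 0, 0, 1]
    - [0, 0, 0, 0, 1]
    - [0, 0, 0, 0, 1]
  squeeze: 35

```text
clock: 12.4
tool_pos: [0.5815, -0.2176, 0.1012]
tool_rot: [0.054, 0.999, -0.0, 0.0]
force: [-0.0, 0.4, 2.3]
gripper_width: 0.108
finger_force: 38.9
```

Run:
```python
from h import *
print(ctrl.state()['tool_pos'],ctrl.state()['force'])
a=np.linspace(0,.88,17)+.2655;r=.1181
f=-r*np.cos(a);u=r*np.sin(a)
print(np.round(np.c_[np.diff(f)*.9945,-np.diff(f)*.105,np.diff(u)]/.025,2).tolist())
```

```text
[ 0.58154856 -0.21757878  0.10123599] [-0.02481173  0.39609234  2.28598209]
[[0.07, -0.01, 0.25], [0.09, -0.01, 0.24], [0.1, -0.01, 0.24], [0.11, -0.01, 0.23], [0.13, -0.01, 0.23], [0.14, -0.01, 0.22], [0.15, -0.02, 0.21], [0.16, -0.02, 0.2], [0.17, -0.02, 0.19], [0.18, -0.02, 0.18], [0.19, -0.02, 0.17], [0.2, -0.02, 0.16], [0.21, -0.02, 0.15], [0.22, -0.02, 0.14], [0.23, -0.02, 0.13], [0.23, -0.02, 0.11]]
```

First past the play only, to see whether it is free.

Request:
arm_command:
  plan:
    - [0.07, -0.01, 0.25, 0, 1]
    - [0.09, -0.01, 0.24, 0, 1]
    - [0.1, -0.01, 0.24, 0, 1]
    - [0, 0, 0, 0, 1]

```text
clock: 12.73
tool_pos: [0.588, -0.2183, 0.1193]
tool_rot: [0.053, 0.999, 0.0, -0.0]
force: [1.8, -1.5, -6.0]
gripper_width: 0.107
finger_force: 36.7
```

Rose 18 mm: free. Continue.

Request:
arm_command:
  plan:
    - [0.11, -0.01, 0.23, 0, 1]
    - [0.13, -0.01, 0.23, 0, 1]
    - [0.14, -0.01, 0.22, 0, 1]
    - [0.15, -0.02, 0.21, 0, 1]
    - [0.16, -0.02, 0.2, 0, 1]
    - [0, 0, 0, 0, 1]

```text
clock: 13.23
tool_pos: [0.6059, -0.2203, 0.1475]
tool_rot: [0.053, 0.999, -0.0, 0.001]
force: [-0.2, -2.2, -5.8]
gripper_width: 0.108
finger_force: 34.9
```

Request:
arm_command:
  plan:
    - [0.17, -0.02, 0.19, 0, 1]
    - [0.18, -0.02, 0.18, 0, 1]
    - [0.19, -0.02, 0.17, 0, 1]
    - [0.2, -0.02, 0.16, 0, 1]
    - [0, 0, 0, 0, 1]

```text
clock: 13.65
tool_pos: [0.6248, -0.2224, 0.1648]
tool_rot: [0.053, 0.999, -0.0, 0.001]
force: [0.3, -2.2, -5.4]
gripper_width: 0.107
finger_force: 34.9
```

Request:
arm_command:
  plan:
    - [0.21, -0.02, 0.15, 0, 1]
    - [0.22, -0.02, 0.14, 0, 1]
    - [0.23, -0.02, 0.13, 0, 1]
    - [0.23, -0.02, 0.11, 0, 1]
    - [0, 0, 0, 0, 1]
    - [0, 0, 0, 0, 1]
    - [0, 0, 0, 0, 1]
    - [0, 0, 0, 0, 1]

```text
clock: 14.32
tool_pos: [0.6462, -0.2247, 0.1774]
tool_rot: [0.053, 0.999, -0.001, 0.001]
force: [-1.2, -4.9, -5.3]
gripper_width: 0.107
finger_force: 35.3
```

Run:
```python
from h import *
s=ctrl.state();p=s['tool_pos'];print(p,s['force'],s['qd'].round(3))
h=np.array([.688,-.288,.066]);d=h-p
print('angle',np.arctan2(p[2]-.066,d[0]*.9945-d[1]*.105)-.2655)
for c in ['side','wrist']:
    m=ctrl.camera_model(c);im=ctrl.get_image(c)
    print(proj(m,p),ctrl.spot_point(c,'lid_tab')[:1])
    cv2.imwrite(f'pics/{c}9.png',cv2.resize(im[150:390,230:550],(800,600)) if c=='side' else im)
```

```text
[ 0.64615786 -0.22473677  0.177391  ] [-1.21471536 -4.94784456 -5.28996839] [-0.002  0.    -0.     0.     0.001  0.001]
angle 0.896500241021907
[[358.51392865 208.06231596]] [{'centre': [356.3, 211.8], 'conf': 0.87}]
[[319.21235652 337.70338085]] [{'centre': [316.8, 315.0], 'conf': 0.76}]
```

View pics/side9.png

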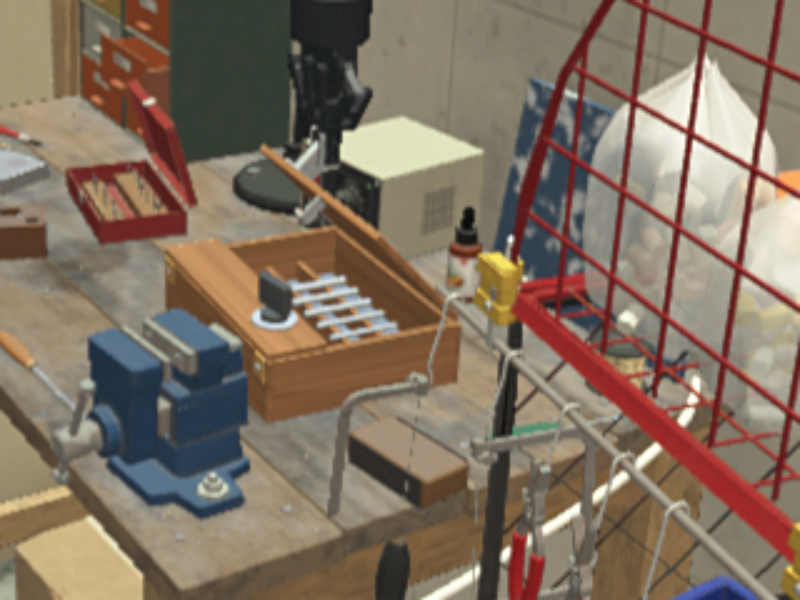

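The side view shows the lid standing about 50° open, with its tab held in the fingers at crop (315,155). The blocks are where they started. I'm handing in now.

```bash
python3 -c "
from workcell import ctrl
print(ctrl.close_job())"
```

```text
the job is handed in; nothing more can be done
None
```

The job is handed in, with no verdict shown: the tug found the lid caught, turning the knob about 1.38 rad clockwise freed it, and the arm now holds it by its tab at about 0.9 rad (50 degrees), with the three blocks apparently undisturbed.

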